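# Pack the microscope camera and lock its case

## Task

Take the black microscope camera out of its charging dock and pack it, upright, in the foam pocket of the grey case: lower it gently right down to the case floor, do not drop it in or tip it over. Then close the lid without slamming it, and only after that swing the steel hasp over the lid's catch and press it fully home. Leave everything else on the bench and in the case as it is.

Things in the scene. Friction and masses are not known exactly. Their poses are not given: they have to be found in the camera images.
- camera_center (a point): Centre of the black box-shaped camera head, 60 (own x) x 44 (own y) x 64 mm high (z up), 0.3 kg; underside 32 mm below. Hold it by the x faces (60 mm apart) or the broad y faces (44 apart); the flat port on top gives no grip. The dock leaves only the x faces free, the case only the y faces: set it down on the free bench between them and take it again the other way.
- dock: White charging dock with two cheeks, fixed to the bench; origin at its underside's centre, z up. Base 76 (x) x 66 (y) x 8 mm; the camera stands on it, axes along the dock's. Cheeks 54 mm long (x), 6 thick, rise to 84 mm above the bench, 12 mm over the camera's top, 2.5 mm beside its broad (y) faces; both x ends are open. The camera lifts straight out.
- case: Grey case fixed to the bench, outside 130 (x) x 220 (y) x 84 mm high, walls 5 mm; origin at its underside's centre, x from the hasp's side to the hinge side, y along the case, z up. A loose eyepiece stands in its +y end, 80 to 88 mm from the middle.
- pocket (a point): Centre of the foam pocket's floor in the case, 5 mm above the bench, axes as the case. Stiff foam blocks 79 mm high, 90 mm long in y leave 65 mm in x for the camera's 60; rails only 15 mm high leave 49 mm in y for its 44. Over and beyond the rails the case is open for fingers. The camera stands here with its x along this x, either way round, its top 15 mm below the rim.
- lid (a joint): Angle of the case's hinged lid in rad: 0 is shut flat on the rim, 1.57 upright, at most 1.95; it starts standing open at 1.65 to 1.85. Stiff hinge (about 0.4 Nm): it stays where it is left.
- lid_hinge (a point): Middle of the lid's hinge axis, on the case's far (+x) rim, 65 mm from the case's centre, 84 mm above the bench; axis parallel to the case's y. Turns with the lid: its x points from the free edge to the hinge, its z out of the lid's outer face.
- lid_edge (a point): Middle of the lid's free edge, on its outer (shut: upper) face, 130 mm from the hinge. Lid 222 mm wide, 10 mm thick, outer face 10 mm off the hinge axis, flat but for a steel catch (6 x 12 x 12 mm high) in the middle, 114 mm from the hinge. While open its outer face looks away from the robot (+x of the case).
- hasp (a joint): Angle of the hasp in rad: 0 is home, lying flat over the shut lid with the catch standing through its slot; 1.57 is upright; it starts leaning out over the case's front side (-x of the case) at 1.75 to 2.2. Stiff pin (about 0.4 Nm, some 7 N at the bar): it stays where it is left and has a hard stop at 0.
- hasp_pin (a point): Middle of the hasp's pin, at the case's front (-x) side, 97 mm above the bench, 71 mm from the case's centre. The pin is parallel to the case's y.
- hasp_bar (a point): Centre of the grip bar at the hasp's free end: round steel, 50 mm long, 12 mm across, parallel to the case's y, 58 mm along the hasp from the pin and 8 mm off its plate (34 mm wide, 4 mm thick, slotted). Home, it lies 58 mm inward of the pin and 8 mm higher, its centre 11 mm above the lid's top.
- eyepiece: Loose black eyepiece, 29 mm across, 42 mm high, standing in the case's +y end; origin at its underside. Leave it.
- bottle: Amber glass bottle, 52 mm across, 110 mm high, on the bench beyond the dock; origin at its underside. Leave it.
- mug: White mug, 80 mm across, 90 mm high, on the bench beyond the dock; origin at its underside. Leave it.
- mouse: Black computer mouse, 100 x 60 x 30 mm, on the bench near the robot; origin at its underside. Leave it.
- slidebox: Wooden slide box, 90 x 170 x 35 mm, on the bench near the robot; origin at its underside. Leave it.
- notebook: Notebook, 150 x 210 x 16 mm, on the bench beyond the case; origin at its underside. Leave it.
- dish: Clear shallow dish, 90 mm across, 18 mm high, left of the case; origin at its underside. Leave it.
Things that resemble listed ones, but are neither listed nor needed, are in the scene too. Leave any purple look-alike of the part that bears camera_center alone.

How it is judged:
By the outcome, as a careful person would: the job done as asked, in the order asked, and still so for the second after the job is handed in, with the robot touching nothing.
It also fails if it takes over 72 s, if anything falls off the work surface, if the arm or the gripper's body presses on something with over 40 N, if the wrist force passes 120 N, or if a joint passes its speed limit or range.

## Robot

A 6-joint arm with a two-finger parallel gripper is mounted at the origin on the work surface. World frame = base frame: x ahead of the robot, y to its left, z up, the work surface at z = 0. Lengths are in m, angles in rad, forces in N, time in s.
With the tool pointing down it reaches from about 0.2 to 0.875 m from the base axis. Payload 3.4 kg.
Tool frame: the origin (TCP) lies between the finger pads; the fingertips stand 25 mm ahead of it and the grasp point (between the pads) lies 6 mm ahead of it (r.nose_length is the z of the fingertips in the tool frame, in m); z points along the fingers, x is the direction in which the jaws open and shut, and the axes are right-handed (so a half turn about z gives the same grasp; the last joint's range is limited). The gripper opens to 94 mm and grips with 3 to 60 N. Pads are 16 mm wide; open, the fingers measure 119 mm over their backs; the gripper's body (75 mm by 177 mm) begins 78 mm behind the grasp point.
Start: joints at [-1.229, 0.276, 1.505, -0, 1.361, -0.121], TCP at [0.257, -0.515, 0.205] pointing down, gripper open.
Joint ranges: [-2.89, 2.89], [-0.75, 2.08], [0.22, 2.7], [-1.18, 4.32], [0.11, 2.71], [-2.7, 2.7]. Speed limits (rad/s): [2.57, 2.57, 3.14, 3.14, 3.14, 3.14].

## Interface

Orientations are given as a unit quaternion [w, x, y, z].
In Python, from plant import r, gripper_to, inverse_kinematics, vision, models, telemetry gives the robot as it stands. Calls block until the motion is done:
- r.move_to(position, orientation): joint-space move of the TCP to a pose.
- r.move_l(position, rot=None, vel=0.15, guard=None): straight line of the TCP; rot=None keeps the orientation; vel is the mean speed in m/s. With guard (N) it stops when the force on the tool has changed by that much, and returns True; else False.
- r.movej(angles): joint-space move.
- gripper_to(opening, f_grip=None): finger opening in m; f_grip is the grip in N (None keeps the last); returns when the fingers have stopped.
- r.hold(seconds).
- inverse_kinematics(position, orientation): joint angles nearest the present ones, or None.
- vision.snapshot(name): name is "scene" or "side" or "wrist"; returns the picture (400x640x3 uint8, red, green, blue); there is no depth.
- vision.get_calibration(name): a dict with "fx", "fy", "cx", "cy" (pixels), "position" and "orientation" of the camera in the world. Camera axes: x right, y down, z forward; pixel columns grow to the right and rows downward; lengths in m; the calibration is good to about 2 mm. A picture is of the moment at which its call begins: read the wrist's pose just before it. get_calibration takes no time and is no camera call; for the wrist camera it gives the pose at the moment of the call.
A pose or a line that the arm cannot do raises r.PlanningError and nothing moves.
- r.sign_off(): hands the job in, once; it reports no verdict.
Trained networks look in the newest picture that a camera, given by its name, has taken for a name from the list of things; names that differ only in an ending like _2 or _b are one class to them, and where a whole thing is asked for, a point or a joint stands for the part that bears it (a point fixed in the world has none). Each returns a list of dicts, best first, with "score" (0 to 1); they miss things now and then, are a little off and sometimes report something else, mostly with a low value. They report only what shows in the picture. A call takes as long as a camera call. They do not tell look-alikes from the thing itself.
- models.boxes_of(thing, camera): "at" ([x, y, z] in m, in world coordinates, good to about 4 mm: the middle of the surface that is visible of it).
- models.regions_of(thing, camera): "pixels" (400x640 bool, what is visible of it).
- models.mark_of(thing, camera): "at" ([x, y, z] in m, in world coordinates, good to about 4 mm: a listed point, or the origin of a listed thing).
Readings, each from a call of its own:
- telemetry.current_t(): time.
- telemetry.current_joints(): joint angles.
- telemetry.current_dq(): joint speeds.
- telemetry.current_joint_efforts(): joint torques, N m.
- telemetry.current_ee_pos(): TCP position.
- telemetry.current_tool_rot(): TCP orientation.
- telemetry.current_wrist_force(): force on the tool from outside, world axes, zero at the start.
- telemetry.current_torque(): the same for the moment, N m.
- telemetry.current_opening(): finger opening in m.
Only numpy, scipy, OpenCV 4.12 (cv2) and the standard library are available. Lean on these libraries where they do the work, as an engineer would, in place of code of your own. Each camera call takes 0.05 s, during which the arm holds its last target. There are 200 camera calls.

## Working session

There is one attempt and no reset: what is moved stays moved. The work goes in short steps, each a Python script; the robot and the scene stay as the last script left them, time stands still between calls to the robot, and variables do not carry over. Pictures are saved under pics/ and viewed, about 8 in all and at most 12, crops included, and the job is handed in when it is done.

```bash
ls; mkdir -p pics; cat > a.py <<'E'
from plant import r, gripper_to, inverse_kinematics, vision, models, telemetry
import numpy as np, cv2
for c in ("scene","side"):
    cv2.imwrite(f"pics/{c}0.png", vision.snapshot(c)[:,:,::-1])
    cal=vision.get_calibration(c); print(c,{k:np.round(v,3).tolist() for k,v in cal.items()})
    for n in ["camera_center","dock","case","pocket","lid_hinge","lid_edge","hasp_pin","hasp_bar","eyepiece","bottle","mug","mouse","slidebox","notebook","dish"]:
        print(n,[(np.round(d["at"],3).tolist(),round(d["score"],2)) for d in models.mark_of(n,c)][:3])
print(telemetry.current_t(), telemetry.current_tool_rot())
E
python3 a.py
```

```text
pics
scene {'fx': 435.548, 'fy': 435.548, 'cx': 324.369, 'cy': 203.636, 'position': [1.186, 0.562, 1.051], 'orientation': [-0.149, 0.379, 0.851, -0.331]}
camera_center [([0.467, -0.399, 0.037], 0.82), ([0.508, -0.27, 0.038], 0.8), ([0.262, 0.295, 0.001], 0.53)]
dock [([0.509, -0.27, 0.0], 0.89)]
case [([0.588, 0.118, -0.004], 0.66)]
pocket [([0.588, 0.123, 0.007], 0.94)]
lid_hinge [([0.657, 0.125, 0.084], 0.88), ([0.717, -0.323, -0.0], 0.34)]
lid_edge [([0.69, 0.122, 0.21], 0.72)]
hasp_pin [([0.516, 0.116, 0.096], 0.65), ([0.688, 0.124, 0.213], 0.23)]
hasp_bar [([0.561, 0.385, -0.001], 0.73), ([0.793, 0.117, -0.0], 0.71), ([0.477, 0.115, 0.144], 0.54)]
eyepiece [([0.581, 0.202, 0.007], 0.47), ([0.715, -0.327, -0.002], 0.25)]
bottle [([0.717, -0.329, -0.003], 0.9)]
mug [([0.727, -0.188, 0.001], 0.88)]
mouse [([0.284, -0.32, -0.002], 0.54)]
slidebox [([0.715, -0.326, 0.001], 0.28)]
notebook []
dish [([0.56, 0.386, -0.002], 0.83)]
side {'fx': 491.104, 'fy': 491.104, 'cx': 319.332, 'cy': 205.271, 'position': [0.329, -0.807, 0.959], 'orientation': [-0.37, 0.92, -0.123, 0.043]}
camera_center [([0.511, -0.268, 0.043], 0.97), ([0.6, -0.156, 0.039], 0.77), ([0.472, -0.398, 0.03], 0.67)]
dock [([0.513, -0.262, 0.002], 0.64)]
case [([0.592, 0.121, 0.001], 0.75)]
pocket [([0.587, 0.12, 0.003], 0.94)]
lid_hinge [([0.654, 0.119, 0.082], 0.71)]
lid_edge [([0.689, 0.124, 0.211], 0.68)]
hasp_pin [([0.514, 0.118, 0.094], 0.5)]
hasp_bar [([0.478, 0.12, 0.141], 0.77)]
eyepiece []
bottle [([0.712, -0.325, 0.0], 0.96), ([0.513, -0.266, 0.0], 0.68)]
mug [([0.721, -0.185, -0.003], 0.78), ([0.786, 0.117, -0.001], 0.25)]
mouse [([0.284, -0.325, 0.0], 0.66)]
slidebox [([0.261, 0.29, -0.003], 0.9), ([0.714, -0.326, 0.002], 0.74)]
notebook [([0.788, 0.116, 0.0], 0.85), ([0.483, 0.119, 0.142], 0.25)]
dish [([0.557, 0.384, 0.001], 0.57)]
1.6 [ 2.98244979e-05  8.50431219e-01 -5.26086247e-01  4.37655755e-05]
```

View pics/scene0.png

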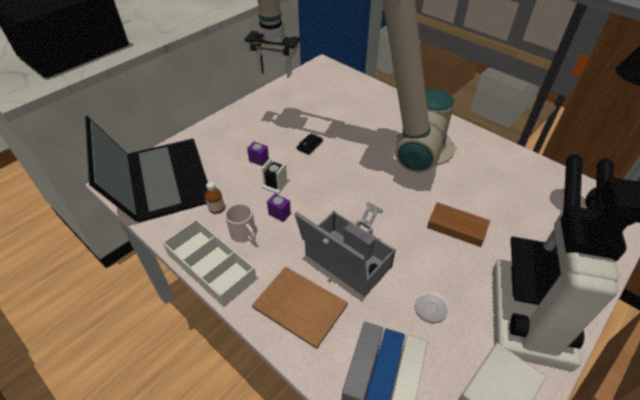

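View pics/side0.png

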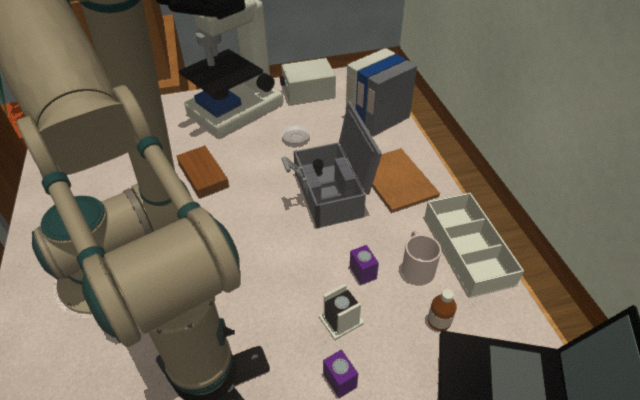

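The black camera in its dock is at about (340,305) in the side picture, with purple look-alikes at (364,264) and (340,373). The case is at (335,175), lid open and hasp leaning out. The network points fit these. Next I need the yaws from the wrist camera.

```bash
cat > h.py <<'E'
from plant import r, gripper_to, inverse_kinematics, vision, models, telemetry
import numpy as np, cv2
from scipy.spatial.transform import Rotation as R
def down(psi): return [0,np.cos(psi/2),np.sin(psi/2),0]
def rot_of(cal):
    q=cal["orientation"]; return R.from_quat([q[1],q[2],q[3],q[0]])
def project(P,cal):
    p=rot_of(cal).inv().apply(np.atleast_2d(P)-cal["position"])
    return np.c_[cal["fx"]*p[:,0]/p[:,2]+cal["cx"], cal["fy"]*p[:,1]/p[:,2]+cal["cy"]]
def snap(cam,name):
    cal=vision.get_calibration(cam); im=vision.snapshot(cam)[:,:,::-1].copy()
    cv2.imwrite(f"pics/{name}.png",im); return im,cal
def marks(cam,names,k=3):
    for n in names: print(n,[(np.round(d["at"],4).tolist(),round(d["score"],2)) for d in models.mark_of(n,cam)][:k])
def st(): print("t",round(telemetry.current_t(),2),"tcp",np.round(telemetry.current_ee_pos(),4),"open",round(telemetry.current_opening(),4),"F",np.round(telemetry.current_wrist_force(),1))
E
cat > b.py <<'E'
from h import *
r.move_to([0.46,-0.27,0.33],down(0)); st()
im1,c=snap("wrist","w1"); print({k:np.round(v,3).tolist() for k,v in c.items()})
marks("wrist",["camera_center","dock"])
np.save("c1.npy",c,allow_pickle=True)
r.move_to([0.50,0.12,0.42],down(0)); st()
im2,c=snap("wrist","w2"); np.save("c2.npy",c,allow_pickle=True)
print(np.round(c["position"],3))
marks("wrist",["case","pocket","lid_hinge","lid_edge","hasp_pin","hasp_bar","eyepiece"])
cv2.imwrite("pics/w12.png",cv2.resize(np.vstack([im1,im2]),(480,600)))
E
python3 b.py
```

```text
t 2.89 tcp [ 0.4595 -0.2707  0.3294] open 0.094 F [-0.7 -0.6 -0.4]
{'fx': 291.779, 'fy': 291.779, 'cx': 315.569, 'cy': 195.462, 'position': [0.459, -0.204, 0.509], 'orientation': [0.116, 0.993, -0.001, -0.001]}
camera_center [([0.5936, -0.1584, 0.0305], 0.77), ([0.507, -0.2688, 0.0418], 0.69), ([0.4641, -0.4024, 0.0322], 0.68)]
dock [([0.5142, -0.2701, -0.0034], 0.77)]
t 4.53 tcp [0.5002 0.1191 0.4196] open 0.0937 F [ 0.1 -0.4  0.3]
[0.5   0.186 0.6  ]
case [([0.2585, 0.2928, 0.0044], 0.58)]
pocket [([0.5866, 0.1148, 0.0061], 0.69)]
lid_hinge [([0.6549, 0.1222, 0.0867], 0.71), ([0.5168, 0.1189, 0.0936], 0.46)]
lid_edge [([0.6905, 0.1252, 0.2098], 0.82)]
hasp_pin [([0.5185, 0.1194, 0.0987], 0.69)]
hasp_bar []
eyepiece [([0.5819, 0.2051, 0.0071], 0.62)]
```

View pics/w12.png

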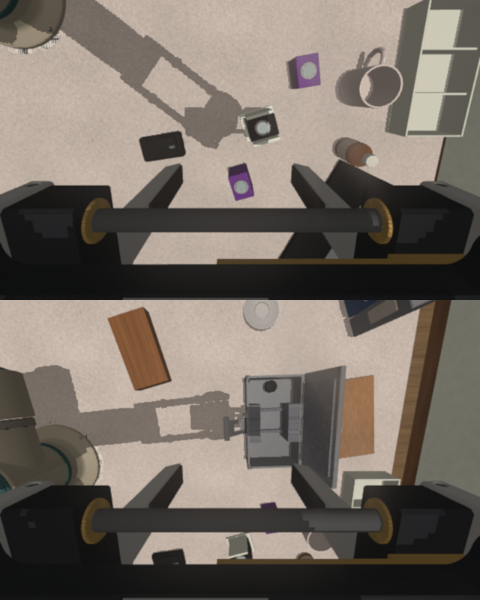

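```bash
cat > fit.py <<'E'
from h import *
from scipy.optimize import minimize
def box(cx,cy,dx,dy,z0,z1):
    return np.array([[cx+a*dx/2,cy+b*dy/2,z] for a in(-1,1) for b in(-1,1) for z in(z0,z1)])
DOCK=[box(0,0,.076,.066,0,.008)]+[box(0,s*.0275,.054,.006,0,.084) for s in(-1,1)]
CASE=[box(0,0,.130,.220,0,.084)]
def sil(parts,p,cal,S=4):
    c,s=np.cos(p[2]),np.sin(p[2]); m=np.zeros((400*S,640*S),np.uint8)
    for b in parts:
        w=np.c_[b[:,0]*c-b[:,1]*s+p[0], b[:,0]*s+b[:,1]*c+p[1], b[:,2]]
        h=cv2.convexHull(((project(w,cal)+.5)*S).astype(np.float32)).astype(int)
        cv2.fillConvexPoly(m,h,1)
    return m
def fit(parts,views,p0,S=4):
    # views: (mask, cal)
    big=[(cv2.resize(m.astype(np.uint8),None,fx=S,fy=S,interpolation=cv2.INTER_NEAREST),c) for m,c in views]
    def cost(p):
        t=0
        for m,c in big:
            q=sil(parts,p,c,S); t+=1-(m&q).sum()/(m|q).sum()
        return t/len(big)
    return min((minimize(cost,[p0[0],p0[1],y],method="Nelder-Mead",options=dict(initial_simplex=[[p0[0],p0[1],y],[p0[0]+.006,p0[1],y],[p0[0],p0[1]+.006,y],[p0[0],p0[1],y+.15]],xatol=1e-4,fatol=1e-4)) for y in (p0[2]-.2,p0[2],p0[2]+.2)),key=lambda o:o.fun)
def region(thing,cam,near,cal):
    best=None
    for d in models.regions_of(thing,cam):
        m=d["pixels"]; v,u=np.nonzero(m); 
        e=np.hypot(*(np.array([u.mean(),v.mean()])-project(near,cal)[0]))
        if e<40 and (best is None or d["score"]>best[0]): best=(d["score"],m,e)
    print(thing,cam,None if best is None else (round(best[0],2),best[1].sum(),round(best[2],1)))
    return None if best is None else best[1]
E
cat > c.py <<'E'
from fit import *
cals={k:vision.get_calibration(k) for k in("scene","side","wrist")}
out={}
for cam in cals:
    m=region("case",cam,[.59,.12,.06],cals[cam])
    if m is not None:
        out[cam]=m; o=fit(CASE,[(m,cals[cam])],[.588,.119,.02]); print(np.round(o.x,4),round(o.fun,3))
for cam in("scene","side"):
    m=region("dock",cam,[.511,-.267,.04],cals[cam]); k=region("camera_center",cam,[.511,-.267,.05],cals[cam])
    if m is not None:
        if k is not None: m=m|k
        m=cv2.morphologyEx(m.astype(np.uint8),cv2.MORPH_CLOSE,np.ones((3,3)))>0
        o=fit(DOCK+[box(0,0,.06,.044,.008,.072)],[(m,cals[cam])],[.511,-.267,.2]); print(np.round(o.x,4),round(o.fun,3))
im=cv2.imread("pics/w2.png")
if "wrist" in out: im[out["wrist"]]=im[out["wrist"]]//2+np.array([0,100,0],np.uint8)
crop=cv2.resize(im[80:250,300:480],None,fx=3,fy=3)
cv2.imwrite("pics/casecrop.png",crop)
E
python3 c.py
```

```text
case scene (0.79, np.int64(5065), np.float64(1.0))
[0.5874 0.1189 0.0209] 0.15
case side (0.62, np.int64(6469), np.float64(11.6))
[0.5902 0.1187 0.0442] 0.363
case wrist (0.6, np.int64(17306), np.float64(27.0))
[0.6808 0.1244 0.0295] 0.415
dock scene (0.76, np.int64(288), np.float64(3.4))
camera_center scene (0.96, np.int64(464), np.float64(34.2))
[ 0.5125 -0.2672  0.2347] 0.746
dock side (0.92, np.int64(861), np.float64(7.4))
camera_center side (0.98, np.int64(664), np.float64(3.6))
[ 0.5113 -0.27    0.2872] 0.05
```

View pics/casecrop.png

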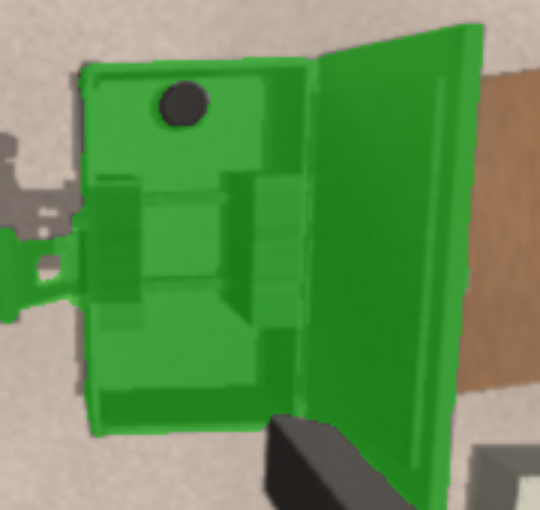

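The crop shows the case, pocket between the foam blocks, and the eyepiece at the +y end. Rim corners are at crop (82,66), (93,435) and (308,60). I'll backproject those, then take a close look at the dock.

```bash
cat > d.py <<'E'
from fit import *
def back(uv,z,cal):
    d=rot_of(cal).apply([(uv[0]-cal["cx"])/cal["fx"],(uv[1]-cal["cy"])/cal["fy"],1]); p=np.array(cal["position"])
    return p+d*(z-p[2])/d[2]
c=np.load("c2.npy",allow_pickle=True).item()
P=[back((300+a/3,80+b/3),.084,c) for a,b in[(82,66),(93,435),(308,60)]]
print(np.round(P,4)); e=P[0]-P[1]; f=P[2]-P[0]; print("len",np.hypot(*e[:2]),np.hypot(*f[:2]),"yaw",np.arctan2(-e[0],e[1]),np.arctan2(f[1],f[0]))
# floor of pocket: foam gap at floor
r.move_to([0.50,-0.31,0.23],down(0.287)); st()
im,c=snap("wrist","w3"); marks("wrist",["camera_center","dock"])
m=region("dock","wrist",[.511,-.267,.04],c); k=region("camera_center","wrist",[.511,-.267,.05],c)
u=m if k is None else m|k
u=cv2.morphologyEx(u.astype(np.uint8),cv2.MORPH_CLOSE,np.ones((5,5)))>0
o=fit(DOCK+[box(0,0,.06,.044,.008,.072)],[(u,c)],[.511,-.267,.28],2); print(np.round(o.x,4),round(o.fun,3))
q=sil(DOCK,o.x,c,1); cn,_=cv2.findContours(q,0,2); cv2.drawContours(im,cn,-1,(0,0,255),1)
a=project([.511,-.267,.05],c)[0].astype(int); print(a)
y0,x0=max(a[1]-80,0),max(a[0]-100,0)
cv2.imwrite("pics/dockcrop.png",cv2.resize(im[y0:y0+160,x0:x0+200],None,fx=3,fy=3)); 
E
python3 d.py
```

```text
[[0.5197 0.2256 0.084 ]
 [0.5282 0.0069 0.084 ]
 [0.6466 0.2286 0.084 ]]
len 0.21882856648750437 0.1269640972237352 yaw 0.039082889110518444 0.023912830985997877
t 7.0 tcp [ 0.5006 -0.3093  0.2306] open 0.0938 F [-0.1  0.  -0.1]
camera_center [([0.4675, -0.4018, 0.0331], 0.82), ([0.5106, -0.2682, 0.0383], 0.66)]
dock []
dock wrist (0.63, np.int64(1103), np.float64(5.4))
camera_center wrist (0.63, np.int64(2050), np.float64(1.3))
[ 0.5097 -0.2686  0.2758] 0.031
[333 150]
```

View pics/dockcrop.png

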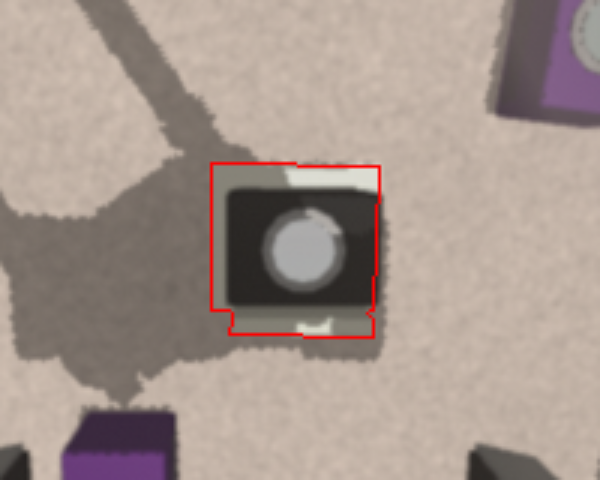

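The dock fit overlays well: (0.510, -0.269), yaw 0.276. Case yaw is about 0.03. Now I'll grasp the camera, lift it out and set it on the free bench.

```bash
cat > e.py <<'E'
from h import *
x,y,a=.5098,-.2686,.276
r.move_to([x,y,.17],down(a)); st()
print("g",r.move_l([x,y,.054],vel=.12,guard=8)); st()
gripper_to(.05,25); st()
r.move_l([x,y,.15],vel=.12); st()
r.move_to([.47,-.09,.12],down(.028)); st()
r.move_l([.47,-.09,.056],vel=.12)
print("g",r.move_l([.47,-.09,.042],vel=.03,guard=4)); st()
gripper_to(.094); r.hold(.1)
r.move_l([.47,-.09,.14],vel=.2); st()
im,c=snap("wrist","w4"); marks("wrist",["camera_center"])
snap("side","s4"); marks("side",["camera_center"])
E
python3 e.py
```

```text
t 7.64 tcp [ 0.5098 -0.2685  0.17  ] open 0.0941 F [ 0.  -0.8  0.6]
g False
t 8.76 tcp [ 0.5104 -0.2692  0.0548] open 0.094 F [ 0.2 -0.5  0.1]
t 9.38 tcp [ 0.5102 -0.2686  0.0542] open 0.0598 F [0.4 0.2 0.7]
t 10.33 tcp [ 0.5091 -0.2682  0.149 ] open 0.0601 F [-0.5 -0.2 -4. ]
t 11.1 tcp [ 0.471  -0.0908  0.1201] open 0.0597 F [ 1.1 -0.6 -3.1]
g True
t 12.18 tcp [ 0.4708 -0.0903  0.0459] open 0.0599 F [-0.5 -0.1  3.4]
t 13.62 tcp [ 0.4694 -0.0898  0.1394] open 0.0941 F [ 0.1  0.  -0.8]
camera_center []
camera_center [([0.4721, -0.399, 0.0302], 0.89), ([0.4713, -0.0901, 0.0321], 0.83), ([0.5968, -0.1592, 0.0345], 0.67)]
```

```bash
cat > f.py <<'E'
from fit import *
ps=np.pi/2+.028
for p in([.47,-.09,.14],[.588,.119,.2],[.588,.119,.051],[.53,.119,.27]): 
    q=inverse_kinematics(p,down(ps)); print(None if q is None else np.round(q,2))
r.move_to([.53,.119,.27],down(ps)); st()
im,c=snap("wrist","w5"); np.save("c5.npy",c,allow_pickle=True)
marks("wrist",["pocket","case","lid_hinge","hasp_pin","hasp_bar","lid_edge"],1)
X=.5880,.1187,.028
R2=lambda b:np.c_[b[:,0]*np.cos(X[2])-b[:,1]*np.sin(X[2])+X[0],b[:,0]*np.sin(X[2])+b[:,1]*np.cos(X[2])+X[1],b[:,2]]
def rect(dx,dy,z): return np.array([[s*dx/2,t*dy/2,z] for s,t in((-1,-1),(1,-1),(1,1),(-1,1))])
S=3; u0,v0,w,h=190,30,260,195
a=project([X[0],X[1],.05],c)[0]; u0=int(a[0]-w/2); v0=int(max(a[1]-h/2,0)); print(u0,v0,a)
big=cv2.resize(im[v0:v0+h,u0:u0+w],None,fx=S,fy=S)
for b,col in((rect(.13,.22,.084),(0,0,255)),(rect(.065,.09,.084),(0,255,255)),(rect(.065,.049,.02),(255,255,0))):
    cv2.polylines(big,[((project(R2(b),c)+.5-[u0,v0])*S).astype(int)],True,col,1)
cv2.imwrite("pics/w5c.png",big)
E
python3 f.py
```

```text
[-0.33  0.18  1.81 -0.    1.15 -1.93]
[ 0.08  0.32  1.46 -0.    1.37 -1.52]
[ 0.08  0.43  1.67 -0.    1.04 -1.52]
[ 0.09  0.2   1.45 -0.    1.49 -1.51]
t 14.88 tcp [0.5295 0.1185 0.269 ] open 0.094 F [0.2 0.7 0.2]
pocket [([0.5878, 0.1185, 0.006], 0.75)]
case [([0.5906, 0.1202, -0.0018], 0.76)]
lid_hinge [([0.6532, 0.1231, 0.0889], 0.78)]
hasp_pin [([0.5154, 0.1195, 0.0936], 0.92)]
hasp_bar [([0.4803, 0.1149, 0.136], 0.6)]
lid_edge [([0.5134, -0.27, -0.0005], 0.37)]
184 119 [314.55578059 216.62250969]
```

View pics/w5c.png

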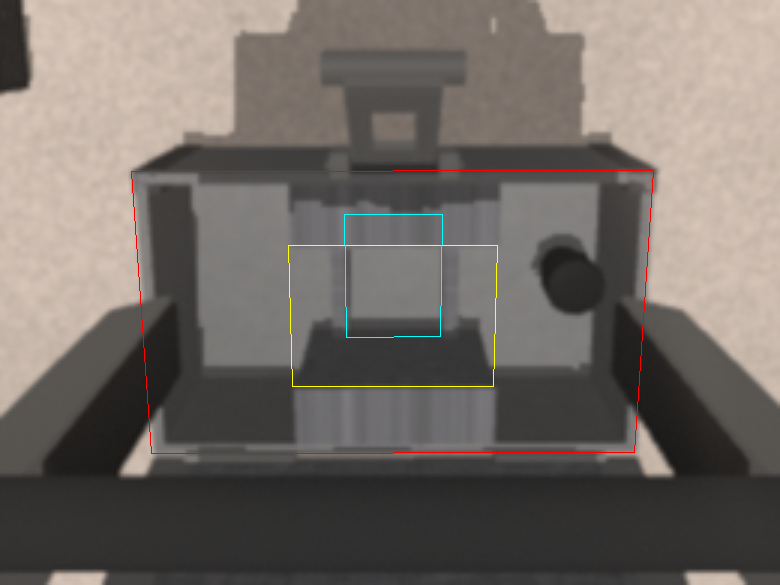

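The overlay matches the rim and foam edges to about 1 mm: crop edges at (292,386) against actual (297,388). I'll shift the case to (0.5884, 0.1196), regrasp by the y faces and lower it under guard.

```bash
cat > g.py <<'E'
from h import *
ps=np.pi/2+.028; X=[.5884,.1196]
r.move_to([.47,-.09,.14],down(ps))
print("g",r.move_l([.47,-.09,.046],vel=.15,guard=8)); st()
gripper_to(.035,25); st()
r.move_l([.47,-.09,.19],vel=.2)
r.move_to(X+[.19],down(ps)); r.hold(.2); st()
r.move_l(X+[.136],vel=.12); st()
if r.move_l(X+[.062],vel=.05,guard=5): print("touched early"); st()
else:
    print("g",r.move_l(X+[.047],vel=.02,guard=4)); st()
snap("side","s6")
E
python3 g.py
```

```text
g False
t 16.99 tcp [ 0.4711 -0.0898  0.0467] open 0.094 F [ 1.  -0.1 -0.1]
t 17.82 tcp [ 0.47   -0.0901  0.046 ] open 0.0434 F [-0.6 -0.7  0.7]
t 19.83 tcp [0.5881 0.1179 0.1902] open 0.0433 F [-0.   0.8 -2.6]
t 20.43 tcp [0.5888 0.1194 0.1364] open 0.044 F [ 0.  -0.3 -2.8]
g True
t 22.63 tcp [0.5883 0.1195 0.051 ] open 0.0437 F [0.9 0.8 4.3]
```

The camera touched down at TCP z 0.0510, exactly the floor height. Now release, check, and close the lid.

```bash
cat > i.py <<'E'
from h import *
ps=np.pi/2+.028; a=.028; X=[.5884,.1196]
def C(x,y,z): return [X[0]+x*np.cos(a)-y*np.sin(a), X[1]+x*np.sin(a)+y*np.cos(a), z]
if __name__=="__main__":
    gripper_to(.058); r.hold(.1)
    r.move_l(X+[.16],vel=.12); r.move_l(X+[.29],vel=.3); st()
    im,c=snap("wrist","w7"); 
    s,cs=snap("side","s7"); marks("side",["camera_center","lid_edge","eyepiece"],4)
    b=project([.6,.12,.08],cs)[0].astype(int)
    cv2.imwrite("pics/v7.png",np.hstack([cv2.resize(s[b[1]-75:b[1]+75,b[0]-75:b[0]+75],(400,400)),im[:,120:520]]))
    gripper_to(0); r.move_to(C(.16,-.045,.29),down(ps)); st()
E
python3 i.py
```

```text
t 24.89 tcp [0.588  0.1196 0.2892] open 0.058 F [ 0.4 -0.3 -0.4]
camera_center [([0.4715, -0.3977, 0.0327], 0.76), ([0.5856, 0.1198, 0.0364], 0.71), ([0.5997, -0.1589, 0.0366], 0.66)]
lid_edge [([0.684, 0.1224, 0.2118], 0.62)]
eyepiece [([0.5832, 0.2097, 0.006], 0.46)]
t 26.81 tcp [0.7488 0.0794 0.2896] open 0.0005 F [-0.1  0.8  0.3]
```

View pics/v7.png

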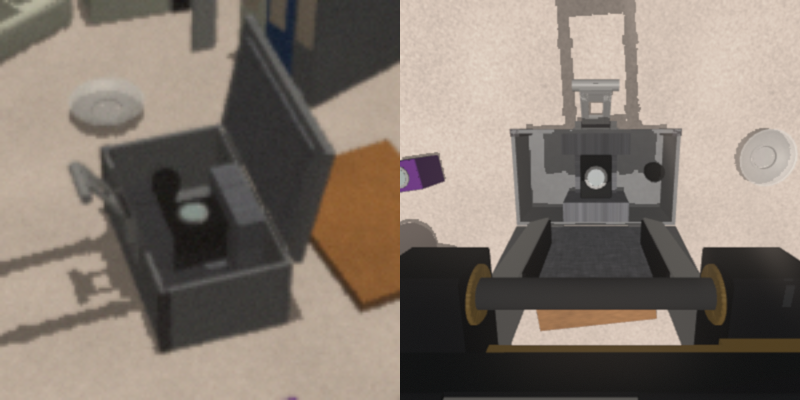

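The camera stands upright in the pocket, at (195,235) in the left half of the picture. The eyepiece is undisturbed. Now the lid.

```bash
cat > j.py <<'E'
from i import *
H=(.065,.084)
r.move_l(C(.16,-.045,.19),vel=.2)
print("contact",r.move_l(C(.09,-.045,.19),vel=.08,guard=2.5)); st()
def tgt(th):
    k=.10
    if th>1.57: return C(H[0]-.13*np.cos(th)+.01*np.sin(th)+.008,-.045,H[1]+.10+.025)
    return C(H[0]-k*np.cos(th)+.01*np.sin(th)+.008,-.045,H[1]+k*np.sin(th)+.01*np.cos(th)+.025)
for th in [1.57,1.4,1.2,1.0,.8,.6,.4,.25,.12]:
    r.move_l(tgt(th),vel=.12); print(th,np.round(telemetry.current_wrist_force(),1))
print("shut",r.move_l(C(H[0]-.1+.008,-.045,.114),vel=.03,guard=10)); st()
E
python3 j.py
```

```text
contact True
t 28.13 tcp [0.6941 0.0776 0.1911] open 0.0005 F [-0.2 -0.1  1.9]
1.57 [-0.1  0.7  0.8]
1.4 [0.7 0.8 1.9]
1.2 [-0.3  0.3 -0.8]
1.0 [-1.1  0.2 -0.4]
0.8 [ 0.4 -0.3  0.5]
0.6 [-0.8  0.4  0.2]
0.4 [0.1 0.2 0.3]
0.25 [ 0.2  0.1 -0.1]
0.12 [ 0.4 -0.2  0.2]
shut False
t 31.66 tcp [0.5631 0.0739 0.1137] open 0.0005 F [ 0.3 -0.1  0. ]
```

```bash
cat > k.py <<'E'
from i import *
s,cs=snap("side","s8"); marks("side",["lid_edge","lid_hinge","hasp_bar"],3)
s2,c2=snap("scene","s8b"); marks("scene",["lid_edge","lid_hinge","hasp_bar"],3)
o=[]
for i,c in((s,cs),(s2,c2)):
    b=project([.6,.12,.1],c)[0].astype(int); o.append(cv2.resize(i[b[1]-90:b[1]+90,b[0]-90:b[0]+90],(400,400)))
cv2.imwrite("pics/v8.png",np.hstack(o))
E
python3 k.py
```

```text
lid_edge [([0.524, 0.1189, 0.1238], 0.61)]
lid_hinge [([0.6493, 0.1213, 0.0833], 0.84), ([0.5581, 0.3845, -0.0023], 0.17)]
hasp_bar [([0.4787, 0.1203, 0.1394], 0.56)]
lid_edge [([0.5306, 0.1165, 0.1196], 0.75)]
lid_hinge [([0.6596, 0.1229, 0.0836], 0.94), ([0.2622, 0.2933, 0.0012], 0.55)]
hasp_bar [([0.4767, 0.1134, 0.1406], 0.56)]
```

View pics/v8.png

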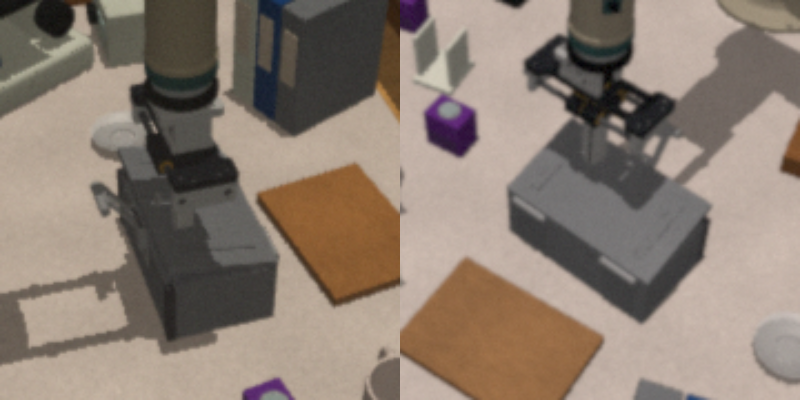

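The lid looks nearly shut, but the edge mark (z 0.12) disagrees with the fingertip height (0.089). I'll press gently under guard to find contact, then back off and look.

```bash
cat > l.py <<'E'
from i import *
p=C(-.027,-.045,.104)
print("press",r.move_l(p,vel=.03,guard=8)); st()
r.move_l(C(-.027,-.045,.2),vel=.2); r.move_to(C(-.06,-.12,.27),down(ps)); st()
im,c=snap("wrist","w9"); marks("wrist",["lid_edge","lid_hinge","hasp_pin","hasp_bar"],2)
s,cs=snap("side","s9"); marks("side",["lid_edge","hasp_bar"],2)
snap("scene","s9b"); marks("scene",["lid_edge","hasp_bar"],2)
b=project([.57,.12,.1],cs)[0].astype(int)
cv2.imwrite("pics/v9.png",np.hstack([cv2.resize(s[b[1]-70:b[1]+70,b[0]-70:b[0]+70],(400,400)),im[:,240:640]]))
E
python3 l.py
```

```text
press False
t 32.54 tcp [0.563  0.0739 0.1036] open 0.0004 F [ 0.1 -0.   0.2]
t 33.68 tcp [ 0.5314 -0.0016  0.2686] open 0.0003 F [-0.6  0.1 -0.7]
lid_edge [([0.5269, 0.1175, 0.1058], 0.98)]
lid_hinge [([0.6542, 0.1203, 0.0864], 0.81)]
hasp_pin [([0.5173, 0.12, 0.0945], 0.96), ([0.7163, -0.332, 0.0022], 0.59)]
hasp_bar [([0.4809, 0.1134, 0.1393], 0.59)]
lid_edge [([0.5264, 0.1196, 0.1056], 0.57)]
hasp_bar [([0.4789, 0.1205, 0.1395], 0.76)]
lid_edge [([0.5266, 0.1145, 0.107], 0.56)]
hasp_bar [([0.4754, 0.1141, 0.1397], 0.69)]
```

View pics/v9.png

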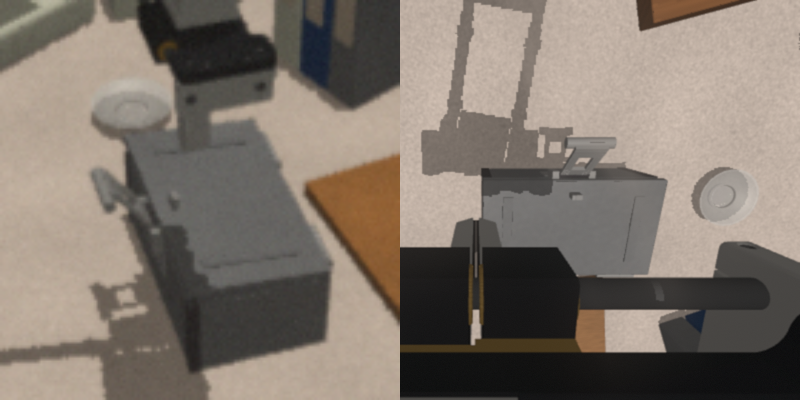

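The lid moved down with the finger but is still about 0.09 rad open, so the closed fingers seem to act shorter than I assumed. I'll press on until it bottoms.

```bash
cat > m.py <<'E'
from i import *
print(r.nose_length, telemetry.current_opening())
r.move_to(C(-.027,-.045,.17),down(ps)); r.move_l(C(-.027,-.045,.125),vel=.15); st()
z=.125
hit=r.move_l(C(-.027,-.045,.075),vel=.03,guard=10); st(); print("hit",hit)
r.move_l(C(-.027,-.045,.18),vel=.25)
for c in("wrist","side","scene"): snap(c,"x10"+c); marks(c,["lid_edge","hasp_bar"],2)
st()
E
python3 m.py
```

```text
0.025 0.00016442393753215306
t 35.27 tcp [0.5635 0.073  0.1264] open 0.0005 F [ 0.8 -0.7 -0.7]
t 36.32 tcp [0.5614 0.0739 0.0936] open 0.0004 F [-1.6 -0.3  6. ]
hit True
lid_edge [([0.5248, 0.1155, 0.0973], 0.64)]
hasp_bar [([0.4799, 0.1151, 0.138], 0.73), ([0.5933, 0.1209, -0.0007], 0.2)]
lid_edge [([0.521, 0.1187, 0.0964], 0.57), ([0.2646, 0.2881, 0.0007], 0.32)]
hasp_bar [([0.4782, 0.1182, 0.141], 0.56)]
lid_edge [([0.5286, 0.1187, 0.0942], 0.58), ([0.514, -0.2685, 0.0006], 0.47)]
hasp_bar [([0.4751, 0.115, 0.1416], 0.55)]
t 37.27 tcp [0.5624 0.0738 0.1794] open 0.0005 F [ 0.  -0.2  0.3]
```

```bash
cat > n.py <<'E'
from i import *
for op,gd in((.03,12),(0,20)):
    gripper_to(op); r.move_l(C(-.045,-.055,.13),vel=.2); r.hold(.1)
    print(op,"hit",r.move_l(C(-.045,-.055,.07),vel=.03,guard=gd)); st(); 
    r.hold(.3); st()
    r.move_l(C(-.045,-.055,.14),vel=.25)
for c in("wrist","side","scene"): snap(c,"x11"+c); marks(c,["lid_edge"],1)
st()
E
python3 n.py
```

```text
0.03 hit True
t 39.65 tcp [0.5449 0.0634 0.0936] open 0.0299 F [-0.6  0.4  6.1]
t 39.95 tcp [0.5449 0.0634 0.0936] open 0.0302 F [-1.1 -0.8  6.3]
0 hit True
t 42.48 tcp [0.545  0.0634 0.0936] open 0.0002 F [-0.7 -0.3  6.3]
t 42.78 tcp [0.5449 0.0634 0.0936] open 0.0003 F [-1.4  0.5  5.4]
lid_edge [([0.5264, 0.1192, 0.096], 0.73)]
lid_edge [([0.5246, 0.1184, 0.0951], 0.77)]
lid_edge [([0.523, 0.1162, 0.0958], 0.76)]
t 43.42 tcp [0.5442 0.0633 0.1388] open 0.0005 F [-0.6  0.3  0.2]
```

The lid bottoms rigidly at the same height at two places, and the edge marks read 0.095 against a nominal 0.094, so it is shut. Next I swing the hasp up and over.

```bash
cat > o.py <<'E'
from i import *
def bar(al): return -.071+.0585*np.cos(al), .097+.0585*np.sin(al)
if __name__=="__main__":
    r.move_l(C(-.045,-.055,.20),vel=.3); r.move_to(C(-.155,0,.20),down(ps)); r.move_l(C(-.155,0,.132),vel=.2); st()
    for al in [2.3,2.0,1.7,1.4,1.15,.9]:
        x,z=bar(al); r.move_l(C(x-.014,0,z-.006),vel=.1); print(al,np.round(telemetry.current_wrist_force(),1))
    st()
    for c in("wrist","side","scene"): snap(c,"x12"+c); marks(c,["hasp_bar","lid_edge"],1)
    for al in(.9,.8,.7): print(al,np.round(C(bar(al)[0],0,bar(al)[1]),3))
E
python3 o.py
```

```text
t 44.83 tcp [0.4345 0.1149 0.1317] open -0.0001 F [ 0.8 -0.6 -0.7]
2.3 [-4.9 -0.6  4.8]
2.0 [-10.8  -0.3   9. ]
1.7 [-7.8 -0.4  6. ]
1.4 [-4.5  1.   3.3]
1.15 [-2.5  0.3  0.5]
0.9 [-1.  -0.2 -1.4]
t 46.86 tcp [0.5401 0.1182 0.1366] open 0.0007 F [-1.  -0.2 -1.4]
hasp_bar []
lid_edge [([0.5235, 0.1201, 0.0944], 0.88)]
hasp_bar [([0.5569, 0.122, 0.1412], 0.64)]
lid_edge [([0.5231, 0.1178, 0.0973], 0.91)]
hasp_bar [([0.5529, 0.1209, 0.1432], 0.62)]
lid_edge [([0.5267, 0.1167, 0.0975], 0.86)]
0.9 [0.554 0.119 0.143]
0.8 [0.558 0.119 0.139]
0.7 [0.562 0.119 0.135]
```

The hasp is at α≈0.88, as planned. Now press it down from above.

```bash
cat > p.py <<'E'
from o import *
x,z=bar(.9); r.move_l(C(x-.02,0,z),vel=.2); r.move_l(C(x-.02,0,.185),vel=.25); r.move_l(C(x+.002,0,.185),vel=.2)
r.move_l(C(x+.002,0,z+.016),vel=.2); st()
for al in [.9,.75,.6,.45,.3]:
    x,z=bar(al); r.move_l(C(x+.001,0,z+.006),vel=.1); print(al,np.round(telemetry.current_wrist_force(),1))
print("home",r.move_l(C(-.013,0,.098),vel=.03,guard=30)); st()
r.hold(.2); st()
r.move_l(C(-.013,0,.19),vel=.25)
o=[]
for c in("wrist","side","scene"):
    im,cal=snap(c,"x13"+c); marks(c,["hasp_bar","lid_edge"],1)
    b=project([.57,.12,.1],cal)[0].astype(int); y0=max(b[1]-60,0); x0=max(b[0]-60,0); o.append(cv2.resize(im[y0:y0+120,x0:x0+120],(260,260)) if c!="wrist" else cv2.resize(im[:,120:520],(260,260)))
cv2.imwrite("pics/v13.png",np.hstack(o)); st()
E
python3 p.py
```

```text
t 48.42 tcp [0.5537 0.1185 0.1574] open 0.0003 F [ 0.7 -0.6  0.4]
0.9 [0.1 0.1 0.5]
0.75 [1.5 0.8 2.6]
0.6 [2.  0.4 2.4]
0.45 [3.1 0.8 4.5]
0.3 [4.5 0.5 4.5]
home True
t 50.23 tcp [0.5804 0.1195 0.1101] open 0.0001 F [-2.   0.4  9.3]
t 50.42 tcp [0.5804 0.1194 0.1101] open 0.0004 F [-2.2  0.6  8.4]
hasp_bar [([0.5791, 0.1161, 0.1061], 0.64)]
lid_edge [([0.7895, 0.1185, -0.0003], 0.67)]
hasp_bar [([0.5757, 0.1231, 0.1032], 0.59)]
lid_edge [([0.5243, 0.1177, 0.0956], 0.77)]
hasp_bar []
lid_edge [([0.5225, 0.1166, 0.0927], 0.8)]
t 51.35 tcp [0.5752 0.1192 0.1894] open 0.0006 F [-0.1 -0.4  0.4]
```

View pics/v13.png

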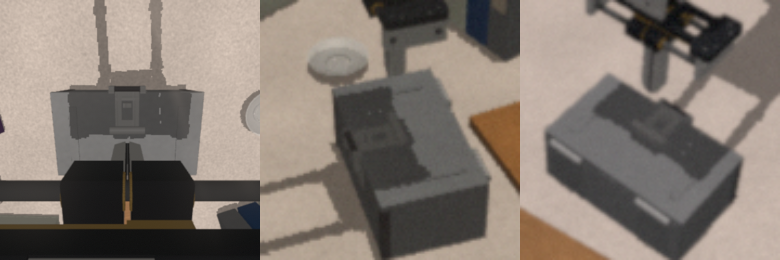

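The hasp lies flat over the lid with the catch through its slot. The bar stopped hard at the expected top height (0.110). I'll retreat and hand in.

```bash
cat > q.py <<'E'
from o import *
r.move_l(C(-.013,0,.27),vel=.25); r.hold(.2); snap("side","x14"); marks("side",["hasp_bar","eyepiece","bottle","mug","camera_center"],3); st(); r.sign_off()
E
python3 q.py
```

```text
hasp_bar [([0.5816, 0.1201, 0.1076], 0.61)]
eyepiece [([0.579, 0.1231, 0.1033], 0.7)]
bottle [([0.7128, -0.3287, 0.0024], 0.73)]
mug [([0.7224, -0.187, 0.0001], 0.64)]
camera_center [([0.6017, -0.1601, 0.036], 0.77), ([0.2627, 0.2905, -0.0018], 0.73), ([0.4703, -0.4002, 0.0321], 0.6)]
t 52.32 tcp [0.5753 0.1192 0.2696] open 0.0001 F [-0.3  0.   0. ]
the job is handed in; nothing more can be done
```

The camera is packed upright in the case, the lid is shut and the hasp is pressed home. I handed the job in at 52.3 s of the 72 s allowed, with the arm clear of everything.

- **Camera:** I lifted it from the dock by its x faces and set it on the free bench. I then took it again by its y faces and lowered it into the pocket under a force guard. It touched down at the height expected for the case floor, and a picture showed it upright with the eyepiece undisturbed.
- **Lid:** I swung it down slowly, but my first pass and one more press left it slightly open. I pressed again until it stopped hard. The edge marks then read 0.095 m against a nominal 0.094 m.
- **Hasp:** I pushed it over and pressed the bar until it stopped hard at 0.110 m, where its top should be at 0.111 m. The bar marks agreed: 0.103 to 0.108 m against a nominal 0.105 m.
- **Other items:** In the last picture the bottle, mug and both purple look-alikes were where they started. I did not recheck the mouse, slide box, notebook or dish at the end.

**Disagreements:**
- The fingertips made contact on the lid and bar at about TCP height, not 25 mm ahead of it as stated. That is why the lid's first pass fell short, and I worked with the measured value after that.
- The last "eyepiece" report was a false match on the hasp; the real one was under the closed lid.

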